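Snap a slide box shut and hold it square in the code reader's corner

ROBOT

A 7-joint arm with a two-finger parallel gripper is mounted at the origin on a cart in front of the work surface, level with it; the furniture and walls round the work are solid. World frame = base frame: x ahead of the robot, y to its left, z up, the work surface at z = 0. Lengths are in m, angles in rad, forces in N, time in s.
With the tool pointing down it reaches from about 0.35 to 0.9 m from the base axis. Payload 8.1 kg.
Tool frame: the origin (TCP) lies midway between the tips of the shut fingers; the grasp point (between the pads) lies 19 mm behind it; z points along the fingers, y is the line along which they close (so a half turn about z gives the same grasp; the last joint's range is limited). The gripper opens to 92 mm and grips with 3 to 60 N. Pads are 19 mm wide; open, the fingers measure 130 mm over their backs; the gripper's body (75 mm by 190 mm) begins 47 mm behind the grasp point.
Start: joints at [1.218, 0.434, 0.025, 1.573, -0.012, 1.134, -0.075], TCP at [0.154, -0.606, 0.204] pointing down, gripper open.
Joint ranges: [-2.62, 2.62], [-0.44, 2.09], [-1.27, 1.32], [0.08, 2.57], [-1.32, 4.46], [0.12, 2], [-2.74, 2.74]. Speed limits (rad/s): [2.22, 2.22, 3.01, 3.01, 3.14, 3.14, 3.14].

INTERFACE

Orientations are given as a 3x3 rotation matrix whose columns are the frame's x, y, z axes.
In Python, from rig import arm, vision gives the robot as it stands.
- The arm moves only by the tool move_arm, never from a script. Its argument "rows" is a list of rows, each a list of 6 numbers: the shift along the tool's x, y, z in units of 0.03 m (1.0 is 0.03 m), then the turn, a rotation vector about the tool's x, y, z in units of 180 degrees (1.0 is 180 degrees). In form: [[x, y, z, ax, ay, az], ...]. A call has 1 to 20 rows; each row shifts and turns the commanded pose from where the row before left it, along the tool's axes as they then stand; what a row does not reach is not made up. A row lasts 1/10 s, in which the tool goes at most 50 mm and 8.59 degrees, less where a joint would pass 70% of its speed; a pose out of reach is approached as far as the arm can. A call with a number of a shift or a turn outside -1 to 1 is refused whole. A call with a gripper value outside its range is refused whole. "claw" is the opening, from -1 (shut) to 1 (fully open), set as the call begins (left out, the last holds). The fingers move at their own pace and stop on an object; "force" is the grip in N (left out, the last holds). Time passes only in rows, so rows that do not move let the fingers close. It gives the time, the measured TCP pose, the force, the opening and the grip force at its end, in the units of the state.
- arm.read_state(): the state, without advancing time (a new reading comes with each control period).
- vision.get_image(name): name is "scene" or "top"; returns a dict with "img" (400x640x3 uint8, red, green, blue), "fx", "fy", "cx", "cy" (pixels), "R" (3x3) and "t" (3): a world point X has camera coordinates R X + t. Camera axes: x right, y down, z forward; pixel columns grow to the right and rows downward; lengths in m; the calibration is good to about 2 mm. A picture is of the moment at which its call begins. There is no depth.
- arm.hand_in(): hands the job in; it is judged then, once.
The state is a dict: "t": time; "joint_pos": joint angles; "qvel": joint speeds; "tau": joint torques, N m; "ee_pos": TCP position; "eef_rot": TCP orientation; "contact_force": force on the tool from outside, world axes, zero at the start; "torque": the same for the moment, N m; "gripper_width": opening from 0.0 (shut) to 1.0 (fully open); "grasp_force": force on a finger pad.
Only numpy, scipy, OpenCV 4.12 (cv2) and the standard library are available. Lean on these libraries where they do the work, as an engineer would, in place of code of your own. Each camera call takes 0.05 s, during which the arm holds its last target. There are 200 camera calls.

TASK

A box of microscope slides stands askew on the glass of the flatbed code reader with its lid up. Press the lid down until its catch snaps shut, so the slides stay put; only then, keeping the box flat on the glass, push it into the corner formed by the reader's two metal stops until its back and its left side both sit flush against them, and finish while still holding it pressed squarely against both stops so that the code underneath can be read. Leave the jar, the bottle and the forceps beside the reader alone.

Things in the scene. Friction and masses are not known exactly. Their poses are not given: they have to be found in the camera images.
- slide_box: Loose red slide box, 0.24 to 0.38 kg, 30 mm tall when shut, flat on the reader's glass. Origin on its underside; z up, +x to its back (lid hinge). Back wall at x = +36 mm, front wall at -30, side walls at y = +45 (left) and -45 mm. The shut lid overhangs sides and front by 1 mm; a snap tongue 22 mm wide in mid-front reaches x = -36 mm.
- slide_box_lid (a joint): Lid angle in rad: 0 shut, 1.7 wide open. Hinge line along the box's y at x = +36 mm, z = 27 mm; stiff, so the lid stays where it is left. Pressed down it meets the sprung catch at about 0.13 rad, needs about 4 N on its front edge to snap past, then stays at 0.
- lid_front (a point): Middle of the lid's front edge, on its upper face, 67 mm from the hinge; 29 mm above the glass when the lid is shut. It moves and turns with the lid: its x axis runs along the lid's face towards the hinge.
- scanner: Flatbed code reader, a low white box 176 mm deep (x) by 208 mm wide (y), fixed to the worktop. Origin at the centre of its underside, z up, +x towards its back. Its flat top with the dark glass is 36 mm above the worktop.
- stop_corner (a point): Inner corner of the two metal stops, at glass height, with the reader's axes. The rear stop's inner face is the plane x = 0, the left (side) stop's the plane y = 0; the box goes at negative x and y, its back to the rear stop, its left side to the side stop. Stops are 14 mm thick and stand 14 mm above the glass.
- box_rear_corner (a point): Rear left bottom corner of the slide box (box x = +36 mm, y = +45 mm), with the box's axes. It lies on point stop_corner when the box is home.
- rear_stop: The bar behind the glass that the box's back bears on, 114 mm long; origin and axes as those of body scanner (part of it).
- side_stop: The bar left of the glass that the box's left side bears on, 128 mm long; origin and axes as those of body scanner (part of it).
- sample_jar: Bystander: small clear jar with a green lid, 34 mm across and 48 mm tall, on the worktop to the right of the reader, nearer its front. Origin at the centre of its underside.
- dropper_bottle: Bystander: small white dropper bottle, 28 mm across and 74 mm tall, on the worktop to the right of the reader, nearer its back. Origin at the centre of its underside.
- forceps: Bystander: steel forceps, 117 mm long and 8 mm high, lying on the worktop to the left of the reader. Origin at the middle of their underside.
Not all that is in view belongs to the job. Leave any turquoise look-alike of the slide_box alone.

How it is judged:
By the outcome, as a careful person would: the job done as asked, in the order asked, and still so for the second after the job is handed in, while the arm keeps its last pose, push and grip.
It also fails if it takes over 58 s, if anything falls off the work surface, if the arm or the gripper's body presses on something with over 40 N, if the wrist force passes 120 N, or if a joint passes its speed limit or range.

## Working session

There is one attempt and no reset: what is moved stays moved. The work goes in short steps, Python scripts to look and compute and a tool call to move; the robot and the scene stay as the last step left them, time stands still between calls to the robot, and variables do not carry over. Pictures are saved under pics/ and viewed, at most 10 in all, crops included, and the job is handed in when it is done.

Besides the shell and the picture viewer there is one more tool, called as name(argument=value, ...) on one line, values as JSON. move_arm: Moves the arm, as the interface text tells. Its arguments: {"type":"object","properties":{"rows":{"type":"array"},"claw":{"type":"number"},"force":{"type":"number"}},"required":["rows"]}

```bash
mkdir -p pics; ls
cat > h.py <<'E'
import numpy as np, cv2
from rig import arm, vision
def ray(c,u,v,z):
    d=c["R"].T@np.array([(u-c["cx"])/c["fx"],(v-c["cy"])/c["fy"],1.]); o=-c["R"].T@c["t"]
    return o+d*(z-o[2])/d[2]
def proj(c,X):
    p=c["R"]@np.asarray(X)+c["t"]; return np.array([c["fx"]*p[0]/p[2]+c["cx"],c["fy"]*p[1]/p[2]+c["cy"]])
def get(n):
    c=vision.get_image(n); c["R"]=np.array(c["R"]);c["t"]=np.array(c["t"]); return c
def save(n,img): cv2.imwrite("pics/"+n,cv2.cvtColor(img,cv2.COLOR_RGB2BGR))
E
python3 - <<'E'
from h import *
s=arm.read_state(); print(s)
for n in("scene","top"):
    c=get(n); save(n+"0.png",c["img"]); print(n,c["fx"],c["cx"],c["cy"],c["R"].round(3).tolist(),c["t"],(-c["R"].T@c["t"]).round(3))
E
```

```text
pics
{'t': 0.0, 'joint_pos': array([ 1.21840204,  0.43519874,  0.02499623,  1.57411628, -0.01154792,
        1.13398913, -0.07512504]), 'qvel': array([ 0.00112068,  0.0002857 ,  0.00084839, -0.00056912,  0.00021848,
        0.00038001,  0.00144688]), 'tau': array([ 3.78588738e-04, -6.67858744e+01,  9.85630341e-01, -3.14460862e+01,
       -6.04791543e-02,  4.29015909e-02,  1.57230288e-04]), 'ee_pos': array([ 0.15427586, -0.60509043,  0.20345293]), 'eef_rot': array([[ 9.68986491e-01,  2.47113025e-01, -5.76868850e-04],
       [ 2.47113618e-01, -9.68985414e-01,  1.45818678e-03],
       [-1.98640556e-04, -1.55551544e-03, -9.99998770e-01]]), 'contact_force': array([-0.46120188, -0.25530903, -0.17335442]), 'torque': array([-0.02033117, -0.02754632, -0.01101841]), 'grasp_force': 0.0, 'gripper_width': 0.9999953578483849}
scene 425.7674877251876 316.9627075801936 201.23835602596623 [[-0.744, -0.668, 0.002], [-0.315, 0.347, -0.883], [0.589, -0.658, -0.469]] [0.30389596 0.24030472 0.76675066] [-0.15   0.624  0.571]
top 459.864343338428 320.71600745502946 197.45250605061327 [[0.024, -0.999, 0.026], [-0.986, -0.028, -0.162], [0.163, -0.022, -0.986]] [-0.0989713   0.50221016  1.26347349] [ 0.292 -0.057  1.33 ]
```

View pics/scene0.png

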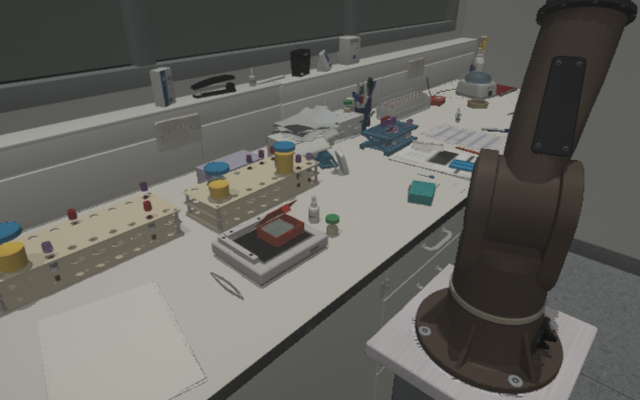

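View pics/top0.png

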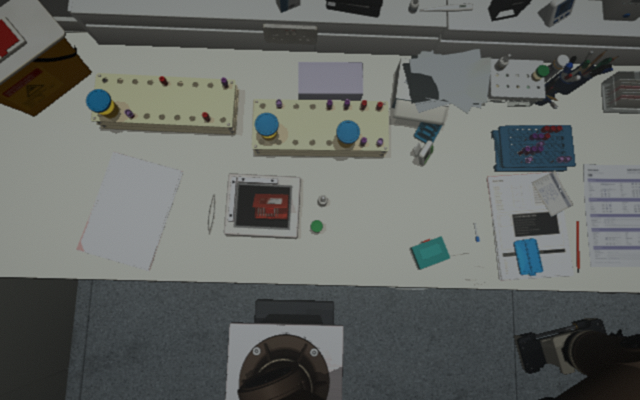

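Candidates for the box are:
- The red box on the reader: top (270,207), scene (280,228).
- The turquoise look-alike: top (430,252), scene (422,192).
- Small red items, such as the tube caps and the far red case at scene (437,100).

I choose the red box on the reader's glass and will check it in a close crop.

Run:
```python
from h import *
t=get("top");s=get("scene")
a=cv2.resize(t["img"][165:247,215:335],None,fx=6.6,fy=6.6,interpolation=cv2.INTER_CUBIC)[:, :792]
b=cv2.resize(s["img"][185:285,200:350],None,fx=5.3,fy=5.3,interpolation=cv2.INTER_CUBIC)
save("ct.png",a);save("cs.png",b)
```

```text
(no output)
```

View pics/ct.png

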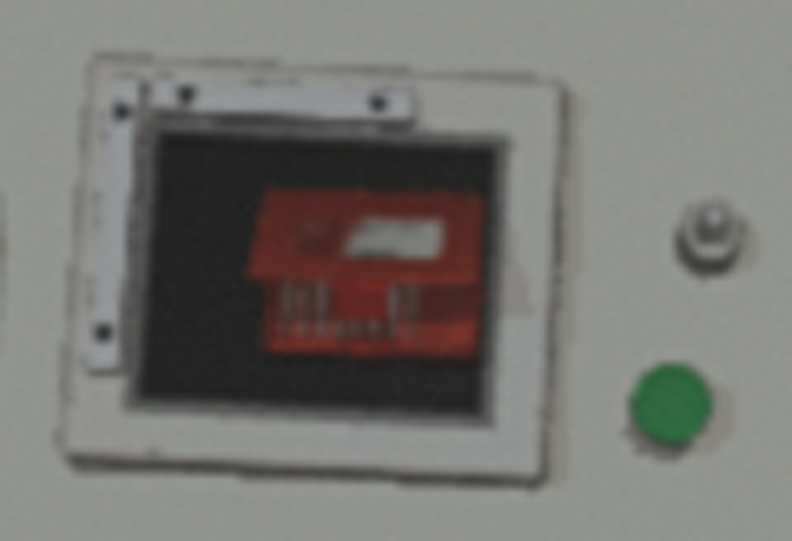

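View pics/cs.png

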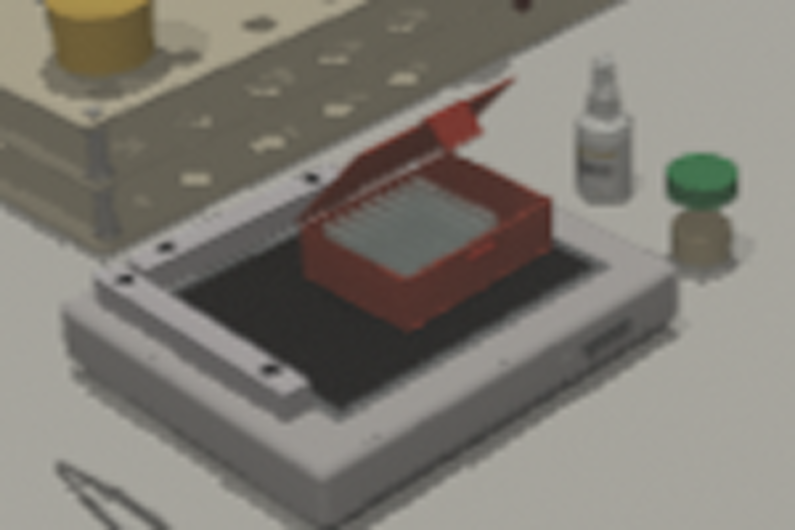

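Run:
```python
from h import *
t=get("top");s=get("scene")
T=lambda p,z: ray(t,215+(p[0]+.5)/6.6-.5,165+(p[1]+.5)/6.6-.5,z)[:2].round(4)
S=lambda p,z: ray(s,200+(p[0]+.5)/5.3-.5,185+(p[1]+.5)/5.3-.5,z)[:2].round(4)
print("reader top-cam BL,BR,FR,FL",[T(p,.036) for p in[(93,57),(563,83),(547,472),(66,452)]])
print("reader scene BL.. FL, FR",[S(p,.036) for p in[(62,312),(325,465),(680,265)]])
print("rear stop face T",T((155,112),.05),T((410,125),.05),"side",T((138,90),.05),T((123,370),.05))
print("side stop S inner top end",S((310,378),.05),S((130,262),.05))
print("box bottom S FL,FR,BL",[S(p,.036) for p in[(413,330),(548,250),(305,275)]])
print("box top S FL,FR,BL",[S(p,.063) for p in[(408,275),(552,200),(300,222)]])
print("box T FL,FR bottom",T((265,355),.036),T((478,357),.036))
# lid front edge from two views: T edge ends ; S
print("lid far edge at z sweep", [ (z,T((265,190),z),T((485,195),z)) for z in(.09,.11,.13)])
print("lid S", [ (z,S((370,155),z),S((514,80),z)) for z in(.09,.11,.13)])
hsv=cv2.cvtColor(t["img"],cv2.COLOR_RGB2HSV)
m=((hsv[...,0]<8)|(hsv[...,0]>172))&(hsv[...,1]>130)
n,l,st,ce=cv2.connectedComponentsWithStats(m.astype(np.uint8)); print(st[st[:,4]>60],ce[st[:,4]>60])
```

```text
reader top-cam BL,BR,FR,FL [array([0.5684, 0.1795]), array([ 0.563 , -0.0244]), array([ 0.3938, -0.023 ]), array([0.3969, 0.1812])]
reader scene BL.. FL, FR [array([0.5633, 0.1845]), array([0.4006, 0.1799]), array([ 0.3924, -0.0202])]
rear stop face T [0.5422 0.1492] [0.5398 0.0401] side [0.5516 0.157 ] [0.431  0.1567]
side stop S inner top end [0.4328 0.1582] [0.555  0.1534]
box bottom S FL,FR,BL [array([0.4426, 0.0937]), array([0.4441, 0.0098]), array([0.5087, 0.096 ])]
box top S FL,FR,BL [array([0.4438, 0.0939]), array([0.4413, 0.0097]), array([0.5091, 0.0962])]
box T FL,FR bottom [0.4406 0.099 ] [0.4422 0.0081]
lid far edge at z sweep [(0.09, array([0.5029, 0.0958]), array([0.5034, 0.005 ])), (0.11, array([0.4995, 0.0933]), array([0.5  , 0.004])), (0.13, array([0.4961, 0.0909]), array([0.4966, 0.003 ]))]
lid S [(0.09, array([0.4939, 0.0675]), array([ 0.4965, -0.0237])), (0.11, array([0.4671, 0.0907]), array([0.4696, 0.0033])), (0.13, array([0.4404, 0.1138]), array([0.4427, 0.0302]))]
[[     0      0    640    400 254638]
 [     0     20     18     37    369]
 [     4     69     37     28    222]
 [   253    194     35     20    378]
 [   255    210     33      9    119]
 [   577    222      2     47     92]] [[320.16631846 199.86978377]
 [  5.65582656  38.3495935 ]
 [ 22.07657658  82.06756757]
 [269.36772487 202.31746032]
 [274.52941176 215.57142857]
 [577.51086957 244.51086957]]
```

The crop confirms the red box. Its lid is open about 0.85 rad, with the hinge to the back, and its front-left bottom corner is at scene crop (413,330). In the top crop the lid's front edge is at y≈278 and the reader's stops meet at about (138,112). I estimate the box yaw at +0.01 and the reader yaw at -0.02. The lid front is near (0.467, 0.05, 0.113) and the stop corner near (0.541, 0.156).

First I shut the fingers and move above the lid.

move_arm(rows=[[0, 0, 0, 0, 0, 0.04], [0, 0, 0, 0, 0, 0.04], [0.45, -0.9, 0, 0, 0, 0], [0.45, -0.9, 0, 0, 0, 0], [0.45, -0.9, 0, 0, 0, 0], [0.45, -0.9, 0, 0, 0, 0], [0.45, -0.9, 0, 0, 0, 0], [0.45, -0.9, 0, 0, 0, 0], [0.45, -0.9, 0, 0, 0, 0], [0.45, -0.9, 0, 0, 0, 0], [0.45, -0.9, 0, 0, 0, 0], [0.45, -0.9, 0, 0, 0, 0], [0.45, -0.9, 0, 0, 0, 0], [0.45, -0.9, 0, 0, 0, 0], [0.45, -0.9, 0, 0, 0, 0], [0.45, -0.9, 0, 0, 0, 0], [0.45, -0.9, 0, 0, 0, 0], [0.45, -0.9, 0, 0, 0, 0], [0.45, -0.9, 0, 0, 0, 0], [0.45, -0.9, 0, 0, 0, 0]], claw=-1, force=20)

```text
t: 2.3
ee_pos: [0.3987, -0.1189, 0.2044]
eef_rot: [[1.0, -0.002, 0.0], [-0.002, -1.0, -0.0], [0.0, 0.0, -1.0]]
contact_force: [-0.2, 0.2, -0.4]
gripper_width: 0.002
grasp_force: 0.0
```

move_arm(rows=[[0.3, -0.7, 0, 0, 0, 0], [0.4, -0.8, 0, 0, 0, 0], [0.4, -0.8, 0, 0, 0, 0], [0.4, -0.8, 0.1, 0, 0, 0], [0.4, -0.8, 0.2, 0, 0, 0], [0.4, -0.8, 0.3, 0, 0, 0], [0.3, -0.7, 0.4, 0, 0, 0], [0.1, -0.3, 0.5, 0, 0, 0], [0, 0, 0.4, 0, 0, 0], [0, 0, 0.3, 0, 0, 0], [0, 0, 0, 0, 0, 0]])

```text
t: 3.4
ee_pos: [0.4785, 0.0496, 0.1371]
eef_rot: [[1.0, -0.003, -0.002], [-0.003, -1.0, -0.001], [-0.002, 0.001, -1.0]]
contact_force: [-0.5, 0.2, 0.1]
gripper_width: -0.0
grasp_force: 0.0
```

Run:
```python
from h import *
s=get("scene"); save("s2.png",cv2.resize(s["img"][165:285,200:360],None,fx=5,fy=5,interpolation=cv2.INTER_CUBIC)); print(arm.read_state()["contact_force"])
```

```text
[-0.46197529  0.10431406 -0.75010372]
```

View pics/s2.png

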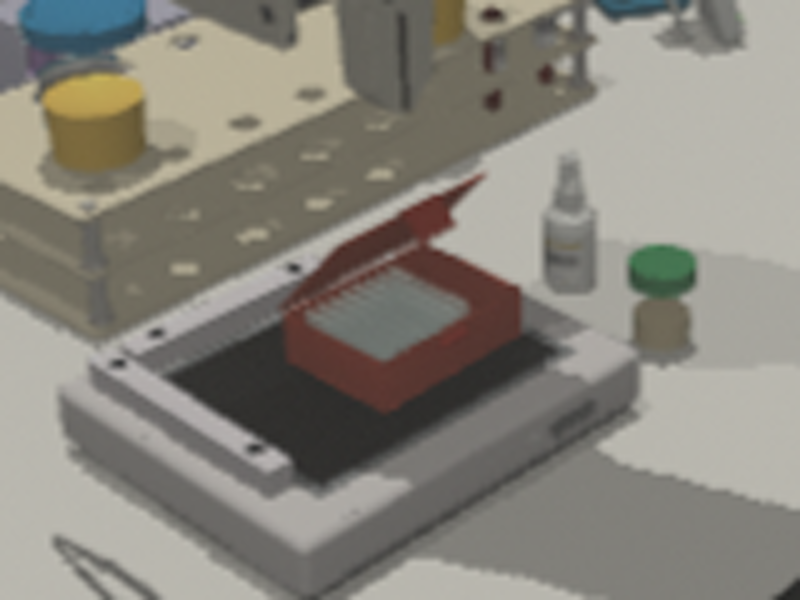

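The fingertip at crop (390,100) hangs clear above the lid. I now lower it and follow the lid's arc.

move_arm(rows=[[0, 0, 0.25, 0, 0, 0], [0, 0, 0.25, 0, 0, 0], [0, 0, 0.25, 0, 0, 0], [0, 0, 0.15, 0, 0, 0], [-0.1, 0, 0.12, 0, 0, 0], [-0.1, 0, 0.12, 0, 0, 0], [-0.1, 0, 0.14, 0, 0, 0], [-0.1, 0, 0.14, 0, 0, 0], [-0.05, 0, 0.15, 0, 0, 0], [-0.05, 0, 0.15, 0, 0, 0], [0, 0, 0, 0, 0, 0]])

```text
t: 4.55
ee_pos: [0.4642, 0.0508, 0.086]
eef_rot: [[1.0, -0.002, -0.001], [-0.002, -1.0, -0.0], [-0.001, 0.0, -1.0]]
contact_force: [-0.4, -0.7, -0.4]
gripper_width: 0.007
grasp_force: 0.0
```

move_arm(rows=[[-0.05, 0, 0.15, 0, 0, 0], [-0.05, 0, 0.1, 0, 0, 0], [0, 0, 0.1, 0, 0, 0], [0, 0, 0.1, 0, 0, 0], [0, 0, 0, 0, 0, 0]])

```text
t: 5.05
ee_pos: [0.4614, 0.0508, 0.0727]
eef_rot: [[1.0, -0.002, -0.0], [-0.002, -1.0, -0.0], [-0.0, 0.0, -1.0]]
contact_force: [-0.1, -0.3, 0.3]
gripper_width: 0.002
grasp_force: 0.0
```

Run:
```python
from h import *
s=get("scene"); save("s3.png",cv2.resize(s["img"][165:285,200:360],None,fx=5,fy=5,interpolation=cv2.INTER_CUBIC)); print(arm.read_state()["contact_force"])
```

```text
[ 0.06757428 -0.28658065 -0.59803554]
```

View pics/s3.png

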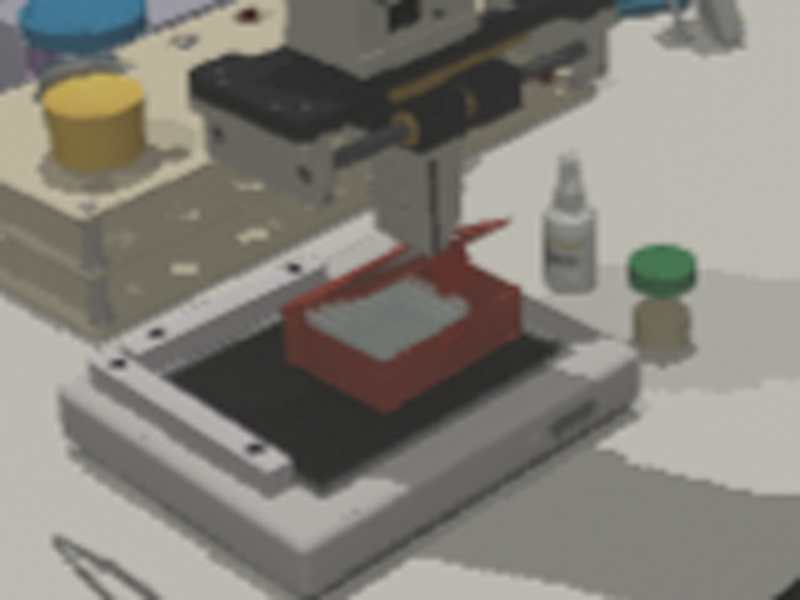

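The lid has come down only part of the way: its strip runs from crop (285,305) to (405,248) and its right tip is at (510,220). I'll check where the finger sits relative to the lid with numbers and one top crop.

Run:
```python
from h import *
s=get("scene");t=get("top")
f=lambda p:(200+(p[0]+.5)/5-.5,165+(p[1]+.5)/5-.5)
for p in[(510,220),(405,248),(285,305),(435,252),(385,355),(520,290),(385,412)]:
    print(p,[(z,ray(s,*f(p),z)[:2].round(3).tolist()) for z in(.036,.063,.075,.09,.105)])
print("tcp proj",(proj(s,arm.read_state()["ee_pos"])-[200,165])*5)
a=cv2.resize(t["img"][175:247,225:325],None,fx=8,fy=8,interpolation=cv2.INTER_CUBIC); save("t3.png",a)
```

```text
(510, 220) [(0.036, [0.525, -0.07]), (0.063, [0.491, -0.035]), (0.075, [0.475, -0.019]), (0.09, [0.457, 0.0]), (0.105, [0.438, 0.02])]
(405, 248) [(0.036, [0.544, -0.013]), (0.063, [0.509, 0.019]), (0.075, [0.493, 0.034]), (0.09, [0.474, 0.052]), (0.105, [0.454, 0.069])]
(285, 305) [(0.036, [0.547, 0.065]), (0.063, [0.511, 0.093]), (0.075, [0.496, 0.106]), (0.09, [0.476, 0.121]), (0.105, [0.457, 0.137])]
(435, 252) [(0.036, [0.53, -0.02]), (0.063, [0.495, 0.012]), (0.075, [0.48, 0.027]), (0.09, [0.461, 0.045]), (0.105, [0.442, 0.063])]
(385, 355) [(0.036, [0.478, 0.063]), (0.063, [0.446, 0.091]), (0.075, [0.432, 0.104]), (0.09, [0.415, 0.12]), (0.105, [0.397, 0.135])]
(520, 290) [(0.036, [0.472, -0.022]), (0.063, [0.441, 0.011]), (0.075, [0.427, 0.025]), (0.09, [0.409, 0.043]), (0.105, [0.392, 0.062])]
(385, 412) [(0.036, [0.444, 0.095]), (0.063, [0.414, 0.122]), (0.075, [0.4, 0.134]), (0.09, [0.384, 0.149]), (0.105, [0.367, 0.164])]
tcp proj [423.86970401 286.45100972]
```

View pics/t3.png

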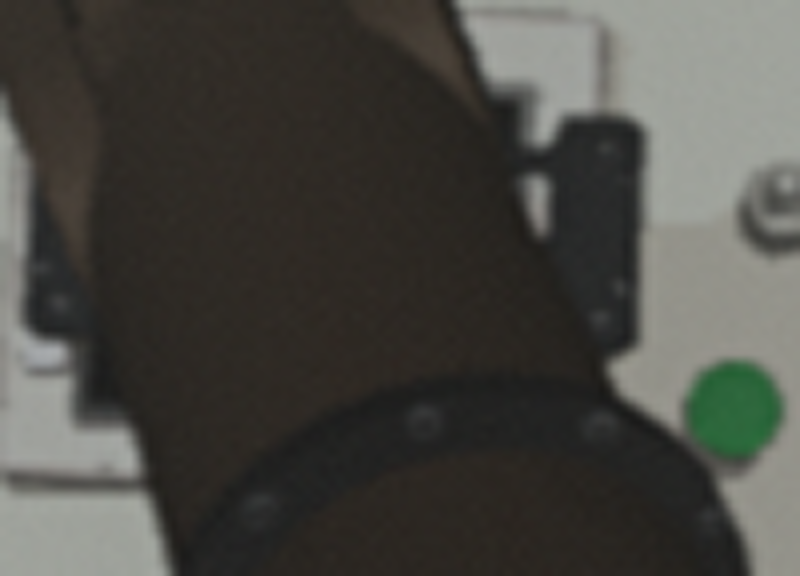

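Run:
```python
from h import *
s=get("scene")
P=lambda X:((proj(s,X)-[200,165])*5).round()
print("s2 tip",P((.4785,.0496,.1371)))
e=np.array([.4614,.0508,.0727])
for dx in(-.0095,.0095):
  for dy in(-.019,.019): print(dx,dy,P(e+[dx,dy,0]))
h=np.array([.509,.0525,.063])
for th in(.12,.3,.5,.65):
  print(th,[P(h+[-.067*np.cos(th),dy,.067*np.sin(th)]) for dy in(.046,-.046)],P(h+[0,.046,0]))
st=arm.read_state();print(st["joint_pos"].round(3))
```

```text
s2 tip [395. 149.]
-0.0095 -0.019 [469. 279.]
-0.0095 0.019 [409. 311.]
0.0095 -0.019 [440. 265.]
0.0095 0.019 [380. 296.]
0.12 [array([377., 347.]), array([521., 268.])] [277. 309.]
0.3 [array([371., 322.]), array([517., 244.])] [277. 309.]
0.5 [array([362., 294.]), array([509., 218.])] [277. 309.]
0.65 [array([352., 273.]), array([500., 198.])] [277. 309.]
[ 0.088  0.379 -0.394  2.081  0.218  0.72  -2.018]
```

The visible tip is about 19 mm higher than the reported TCP projects, so the lid is at about 0.5 rad under the finger, as planned. I keep pressing and watch the force.

move_arm(rows=[[-0.05, 0, 0.12, 0, 0, 0], [-0.05, 0, 0.12, 0, 0, 0], [0, 0, 0.12, 0, 0, 0], [0, 0, 0.12, 0, 0, 0], [0, 0, 0, 0, 0, 0]])

```text
t: 5.75
ee_pos: [0.4582, 0.0508, 0.0581]
eef_rot: [[1.0, -0.002, -0.001], [-0.002, -1.0, -0.0], [-0.001, 0.0, -1.0]]
contact_force: [0.5, -0.4, 0.1]
gripper_width: 0.003
grasp_force: 0.0
```

move_arm(rows=[[0, 0, 0.1, 0, 0, 0], [0, 0, 0.1, 0, 0, 0], [0, 0, 0, 0, 0, 0]])

```text
t: 6.05
ee_pos: [0.4583, 0.0508, 0.0523]
eef_rot: [[1.0, -0.002, -0.001], [-0.002, -1.0, -0.0], [-0.001, 0.0, -1.0]]
contact_force: [-0.1, 1.2, 0.2]
gripper_width: 0.006
grasp_force: 0.0
```

move_arm(rows=[[0, 0, 0.08, 0, 0, 0], [0, 0, 0.08, 0, 0, 0], [0, 0, 0, 0, 0, 0]])

```text
t: 6.35
ee_pos: [0.4583, 0.0509, 0.0477]
eef_rot: [[1.0, -0.002, -0.0], [-0.002, -1.0, -0.0], [-0.0, 0.0, -1.0]]
contact_force: [-0.3, 0.1, 0.0]
gripper_width: 0.006
grasp_force: 0.0
```

Run:
```python
from h import *
s=get("scene"); save("s4.png",cv2.resize(s["img"][165:285,200:360],None,fx=5,fy=5,interpolation=cv2.INTER_CUBIC)); print(arm.read_state()["contact_force"])
```

```text
[ 0.30019177  0.31651695 -0.62675006]
```

View pics/s4.png

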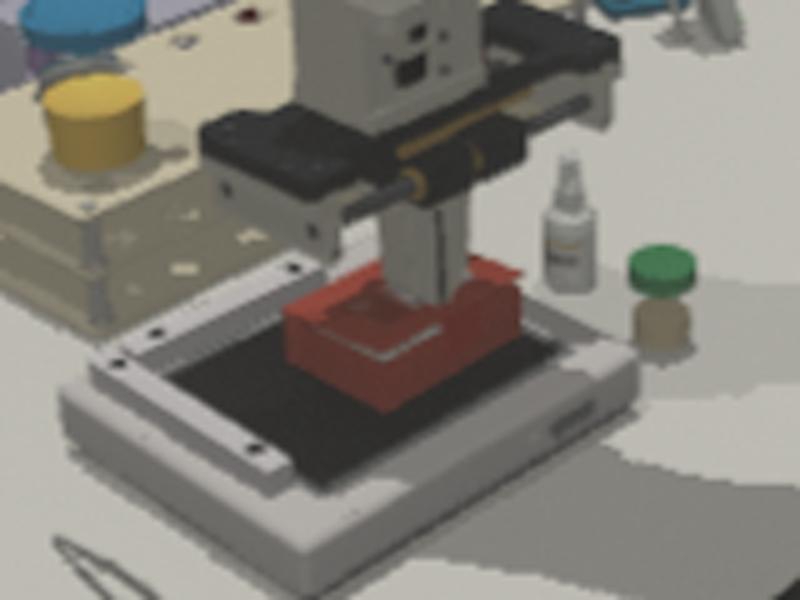

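The lid is almost shut under the finger. The finger bottom is at crop (440,305), and the lid's right corner at (522,272) is still raised a little. I press through the catch.

move_arm(rows=[[0, 0, 0.08, 0, 0, 0], [0, 0, 0.08, 0, 0, 0], [0, 0, 0, 0, 0, 0]])

```text
t: 6.7
ee_pos: [0.4587, 0.0509, 0.0431]
eef_rot: [[1.0, -0.002, 0.0], [-0.002, -1.0, -0.0], [0.0, 0.0, -1.0]]
contact_force: [-1.1, 0.2, 4.3]
gripper_width: 0.002
grasp_force: 2.0
```

move_arm(rows=[[0, 0, 0.06, 0, 0, 0], [0, 0, 0.06, 0, 0, 0], [0, 0, 0, 0, 0, 0]])

```text
t: 7.0
ee_pos: [0.4589, 0.051, 0.0416]
eef_rot: [[1.0, -0.001, 0.001], [-0.001, -1.0, -0.001], [0.001, 0.001, -1.0]]
contact_force: [-11.9, -2.7, 42.6]
gripper_width: 0.008
grasp_force: 21.3
```

It went solid at 42 N, so the lid is probably snapped shut. I back off and verify.

move_arm(rows=[[0, 0, -0.1, 0, 0, 0], [0, 0, -0.5, 0, 0, 0], [0, 0, -0.9, 0, 0, 0], [0, 0.9, -0.5, 0, 0, 0], [0, 0.9, 0, 0, 0, 0], [-0.7, 0.9, 0, 0, 0, 0], [-0.8, 0.9, 0, 0, 0, 0], [-0.8, 0.9, 0, 0, 0, 0], [0, 0, 0, 0, 0, 0]])

```text
t: 7.9
ee_pos: [0.3854, -0.0874, 0.0989]
eef_rot: [[1.0, -0.007, -0.003], [-0.007, -1.0, -0.002], [-0.003, 0.002, -1.0]]
contact_force: [0.3, 0.5, -0.5]
gripper_width: 0.003
grasp_force: 0.0
```

Run:
```python
from h import *
s=get("scene");t=get("top")
a=cv2.resize(s["img"][175:285,230:340],None,fx=5,fy=5,interpolation=cv2.INTER_CUBIC)
b=cv2.resize(t["img"][170:250,220:300],None,fx=3,fy=3,interpolation=cv2.INTER_CUBIC)
o=np.zeros((550,790,3),np.uint8);o[:,:550]=a;o[:240,550:]=b;save("c5.png",o)
```

```text
(no output)
```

View pics/c5.png

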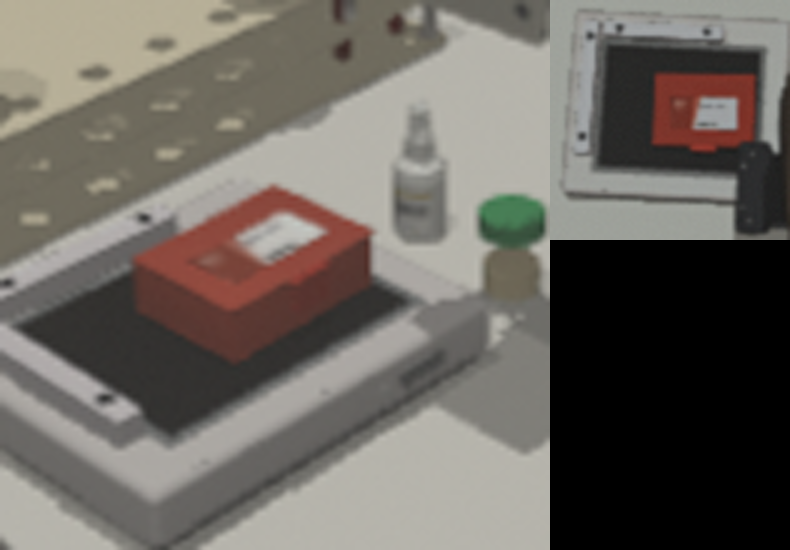

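The lid is shut flat: in the scene half its top corners are at (133,262), (235,310) and (372,232), and the tongue is down at (300,288). Now I measure the box pose and check the TCP offset.

Run:
```python
from h import *
s=get("scene");t=get("top")
f=lambda p:(230+(p[0]+.5)/5-.5,175+(p[1]+.5)/5-.5)
for n,p in dict(BL=(133,262),FL=(235,310),FR=(372,232),BR=(272,186)).items(): print(n,ray(s,*f(p),.066)[:2].round(4))
print("FLbot",ray(s,*f((236,362)),.036)[:2].round(4),"FR",ray(s,*f((370,282)),.036)[:2].round(4))
print("seam s4",ray(s,200+440/5,165+303/5,.0705).round(4))
h=cv2.cvtColor(t["img"],cv2.COLOR_RGB2HSV)
m=(((h[...,0]<8)|(h[...,0]>172))&(h[...,1]>110)).astype(np.uint8); m[:,:240]=0;m[:,310:]=0;m[:180]=0;m[235:]=0
m=cv2.morphologyEx(m,cv2.MORPH_CLOSE,np.ones((9,9)))
c=max(cv2.findContours(m,0,2)[0],key=cv2.contourArea); pts=cv2.approxPolyDP(c,2,True)[:,0]
print([(p.tolist(),ray(t,*p,.066)[:2].round(4).tolist()) for p in pts])
for L in("top",): 
  ys=[(u,np.nonzero(m[:,u])[0].min()) for u in range(258,286,3)]; print(np.polyfit(*zip(*[ray(t,u,v,.066)[1::-1] for u,v in ys]),1))
  xs=[(np.nonzero(m[v])[0].min(),v) for v in range(197,216,2)]; print(np.polyfit(*zip(*[ray(t,u,v,.066)[:2] for u,v in xs]),1))
```

```text
BL [0.5035 0.1008]
FL [0.4399 0.0974]
FR [0.4415 0.0086]
BR [0.5073 0.0094]
FLbot [0.4434 0.0952] FR [0.4454 0.0064]
seam s4 [0.449  0.0532 0.0705]
[([255, 194], [0.5052, 0.0979]), ([255, 218], [0.4382, 0.0947]), ([274, 220], [0.4341, 0.0422]), ([287, 215], [0.4489, 0.007]), ([288, 195], [0.505, 0.0062])]
[-0.01050166  0.5068063 ]
[-0.02697995  0.11038832]
```

Seam and TCP agree in xy, so only z is offset, by about 22 mm. The box front-right corner is near (0.441, 0.008).

The plan is to turn 45°, tilt a little so the tips lead under the lid overhang, and straddle the front-right corner with the fingers 36 mm apart. Then I push diagonally into the stops.

move_arm(rows=[[0.3, -0.7, 0, 0, 0, 0], [0.4, -0.7, 0, 0, 0, 0], [0.4, -0.7, 0, 0, 0, 0], [0.4, -0.7, 0, 0, 0, 0], [0, 0, 0, 0, 0, -0.04], [0, 0, 0, 0, 0, -0.04], [0, 0, 0, 0, 0, -0.04], [0, 0, 0, 0, 0, -0.04], [0, 0, 0, 0, 0, -0.04], [0, 0, 0, 0, 0, -0.04], [0, 0, 0, 0, 0, -0.01], [0, 0, 0, 0, 0.04, 0], [0, 0, 0, 0, 0, 0]], claw=-0.22)

```text
t: 9.4
ee_pos: [0.4327, -0.0024, 0.0987]
eef_rot: [[0.707, 0.701, 0.089], [0.696, -0.713, 0.089], [0.126, -0.001, -0.992]]
contact_force: [-1.3, -0.1, 0.2]
gripper_width: 0.391
grasp_force: 0.0
```

Run:
```python
from h import *
t=get("top"); s=arm.read_state()
print("bottle",ray(t,323,200,.07),"jar",ray(t,316.5,226,.048)); print(s["joint_pos"].round(2),s["ee_pos"])
```

```text
bottle [ 0.49311612 -0.0914488   0.07      ] jar [ 0.42247476 -0.07561455  0.048     ]
[ 0.5   0.29 -0.64  2.18  0.16  0.63 -1.03] [ 0.4332812  -0.00164317  0.09911311]
```

move_arm(rows=[[-0.05, 0, 0.4, 0, 0, 0], [-0.05, 0, 0.4, 0, 0, 0], [-0.05, 0, 0.4, 0, 0, 0], [-0.05, 0, 0.4, 0, 0, 0], [-0.03, 0, 0.2, 0, 0, 0], [0, 0, 0, 0, 0, 0]])

```text
t: 10.05
ee_pos: [0.4344, 0.0008, 0.0446]
eef_rot: [[0.702, 0.707, 0.087], [0.701, -0.708, 0.088], [0.124, -0.001, -0.992]]
contact_force: [-0.1, 0.5, 0.1]
gripper_width: 0.392
grasp_force: 0.0
```

Run:
```python
from h import *
s=get("scene"); st=arm.read_state(); print(st["ee_pos"],st["contact_force"])
P=lambda X:((proj(s,X)-[230,175])*5).round()
print("tip pred off0/off22",P(st["ee_pos"]),P(st["ee_pos"]+[0,0,.022]))
save("c6.png",cv2.resize(s["img"][175:285,230:360],None,fx=5,fy=5,interpolation=cv2.INTER_CUBIC))
```

```text
[0.43459428 0.00064781 0.04504351] [ 0.95673743 -0.02722796  0.08954574]
tip pred off0/off22 [393. 267.] [392. 227.]
```

View pics/c6.png

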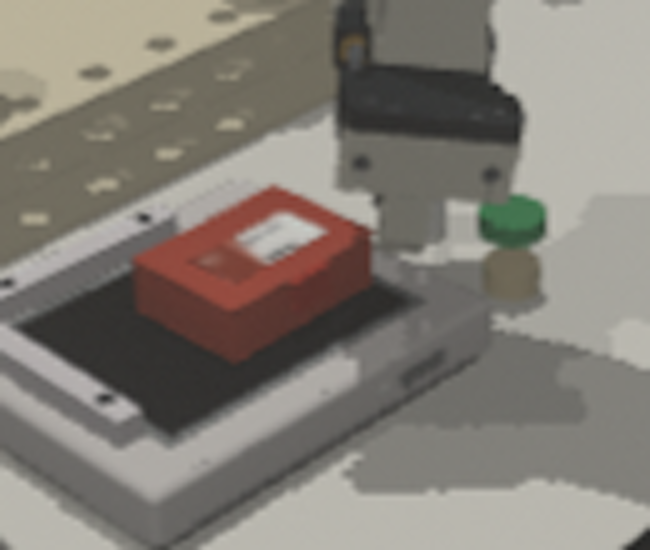

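The near fingertip shows at (410,245), which confirms the offset. The box is at (133..372, 186..362), and the jar and bottle are clear. I descend to about 12 mm above the glass.

move_arm(rows=[[-0.03, 0, 0.2, 0, 0, 0], [-0.03, 0, 0.2, 0, 0, 0], [-0.03, 0, 0.2, 0, 0, 0], [0, 0, 0.03, 0, 0, 0], [0, 0, 0, 0, 0, 0]])

```text
t: 10.6
ee_pos: [0.434, -0.0003, 0.0258]
eef_rot: [[0.703, 0.706, 0.088], [0.7, -0.708, 0.088], [0.125, -0.0, -0.992]]
contact_force: [0.0, -0.1, 0.0]
gripper_width: 0.39
grasp_force: 0.0
```

move_arm(rows=[[0.2, 0, 0.025, 0, 0, 0], [0.2, 0, 0.025, 0, 0, 0], [0.1, 0, 0.012, 0, 0, 0], [0.1, 0, 0.012, 0, 0, 0], [0.1, -0.03, 0.012, 0, 0, 0], [0.1, -0.03, 0.012, 0, 0, 0], [0, 0, 0, 0, 0, 0]])

```text
t: 11.3
ee_pos: [0.4501, 0.0182, 0.0261]
eef_rot: [[0.702, 0.706, 0.089], [0.701, -0.708, 0.088], [0.125, 0.0, -0.992]]
contact_force: [-0.3, -1.6, -0.4]
gripper_width: 0.39
grasp_force: 0.5
```

move_arm(rows=[[0.15, -0.05, 0.019, 0, 0, 0], [0.15, -0.05, 0.019, 0, 0, 0], [0.15, -0.05, 0.019, 0, 0, 0], [0.15, -0.05, 0.019, 0, 0, 0], [0.15, -0.05, 0.019, 0, 0, 0], [0.15, -0.05, 0.019, 0, 0, 0], [0, 0, 0, 0, 0, 0]])

```text
t: 12.0
ee_pos: [0.4635, 0.0446, 0.0262]
eef_rot: [[0.702, 0.707, 0.089], [0.701, -0.707, 0.089], [0.126, 0.0, -0.992]]
contact_force: [0.7, 0.4, -1.0]
gripper_width: 0.387
grasp_force: 0.1
```

```bash
cat > box.py <<'E'
from h import *
def box():
    s=get("scene"); h=cv2.cvtColor(s["img"],cv2.COLOR_RGB2HSV)
    m=(((h[...,0]<8)|(h[...,0]>172))&(h[...,1]>110)).astype(np.uint8); m[:,:225]=0;m[:,330:]=0;m[:195]=0;m[270:]=0
    m=cv2.morphologyEx(m,cv2.MORPH_CLOSE,np.ones((9,9)))
    c=max(cv2.findContours(m,0,2)[0],key=cv2.contourArea); p=cv2.approxPolyDP(c,2,True)[:,0]
    L=p[p[:,0].argmin()]; B=p[p[:,1].argmax()]
    return s,p,ray(s,*L,.066)[:2].round(4),ray(s,*B,.036)[:2].round(4)
if __name__=="__main__":
    s,p,L,B=box(); print(p.tolist(),"BLtop",L,"FLbot",B); print(arm.read_state()["contact_force"].round(1))
E
python3 box.py
```

```text
[[282, 225], [273, 225], [270, 215], [244, 229], [246, 241], [263, 249], [284, 237], [281, 235]] BLtop [0.5173 0.1249] FLbot [0.4603 0.121 ]
[-1.3  0.2 -0.5]
```

move_arm(rows=[[0.15, -0.05, 0.019, 0, 0, 0], [0.15, -0.05, 0.019, 0, 0, 0], [0.15, -0.05, 0.019, 0, 0, 0], [0.15, -0.05, 0.019, 0, 0, 0], [0, 0, 0, 0, 0, 0]])

```text
t: 12.55
ee_pos: [0.4721, 0.0617, 0.0262]
eef_rot: [[0.702, 0.707, 0.089], [0.701, -0.708, 0.089], [0.126, 0.0, -0.992]]
contact_force: [-0.3, 0.2, -0.1]
gripper_width: 0.397
grasp_force: 0.0
```

```bash
python3 box.py
```

```text
[[263, 217], [234, 232], [235, 238], [251, 250], [262, 247], [275, 237], [273, 227], [262, 227]] BLtop [0.5239 0.148 ] FLbot [0.477  0.1414]
[-0.8 -0.5  0.1]
```

move_arm(rows=[[0.1, -0.02, 0.013, 0, 0, 0], [0.1, -0.02, 0.013, 0, 0, 0], [0.1, -0.02, 0.013, 0, 0, 0], [0, 0, 0, 0, 0, 0]])

```text
t: 13.0
ee_pos: [0.4771, 0.0688, 0.0261]
eef_rot: [[0.702, 0.706, 0.089], [0.701, -0.708, 0.089], [0.126, 0.0, -0.992]]
contact_force: [-1.0, -0.7, -1.3]
gripper_width: 0.391
grasp_force: 0.3
```

move_arm(rows=[[0.05, 0, 0.006, 0, 0, 0], [0.05, 0, 0.006, 0, 0, 0], [0, 0, 0, 0, 0, 0]])

```text
t: 13.3
ee_pos: [0.479, 0.0706, 0.0261]
eef_rot: [[0.703, 0.706, 0.089], [0.7, -0.708, 0.089], [0.125, 0.0, -0.992]]
contact_force: [-0.6, -0.1, -0.0]
gripper_width: 0.391
grasp_force: 0.7
```

move_arm(rows=[[0.05, 0, 0.006, 0, 0, 0], [0, 0, 0, 0, 0, 0]])

```text
t: 13.5
ee_pos: [0.48, 0.0716, 0.0261]
eef_rot: [[0.703, 0.706, 0.089], [0.7, -0.708, 0.089], [0.125, -0.0, -0.992]]
contact_force: [-1.5, -1.6, 0.8]
gripper_width: 0.39
grasp_force: 0.7
```

move_arm(rows=[[0.05, 0, 0.006, 0, 0, 0], [0, 0, 0, 0, 0, 0]])

```text
t: 13.7
ee_pos: [0.4807, 0.0723, 0.0259]
eef_rot: [[0.703, 0.706, 0.088], [0.7, -0.708, 0.088], [0.124, -0.0, -0.992]]
contact_force: [-2.5, -2.5, 1.5]
gripper_width: 0.385
grasp_force: 1.7
```

move_arm(rows=[[0.03, 0, 0.004, 0, 0, 0], [0, 0, 0, 0, 0, 0]])

```text
t: 13.9
ee_pos: [0.4808, 0.0724, 0.0258]
eef_rot: [[0.703, 0.706, 0.087], [0.7, -0.709, 0.087], [0.123, -0.0, -0.992]]
contact_force: [-3.6, -4.1, 3.2]
gripper_width: 0.388
grasp_force: 3.0
```

move_arm(rows=[[0.03, 0, 0.004, 0, 0, 0], [0, 0, 0, 0, 0, 0]])

```text
t: 14.1
ee_pos: [0.4808, 0.0725, 0.0256]
eef_rot: [[0.704, 0.705, 0.086], [0.7, -0.709, 0.086], [0.122, -0.0, -0.993]]
contact_force: [-5.6, -6.6, 5.3]
gripper_width: 0.39
grasp_force: 4.2
```

```bash
python3 box.py
```

```text
[[271, 238], [267, 237], [267, 228], [255, 228], [255, 218], [229, 232], [232, 239], [253, 249]] BLtop [0.5321 0.1554] FLbot [0.4767 0.1359]
[-6.1 -5.8  4.3]
```

Contact is solid at about (0.481, 0.0725), against the predicted home of (0.479, 0.073). I'll probe each direction separately to check that both stops bear, then check the yaw numerically.

move_arm(rows=[[0.025, 0.025, 0.003, 0, 0, 0], [0.025, 0.025, 0.003, 0, 0, 0], [0, 0, 0, 0, 0, 0]])

```text
t: 14.45
ee_pos: [0.4812, 0.0725, 0.0253]
eef_rot: [[0.703, 0.706, 0.083], [0.701, -0.708, 0.086], [0.12, -0.002, -0.993]]
contact_force: [-10.3, -5.8, 9.0]
gripper_width: 0.387
grasp_force: 6.6
```

move_arm(rows=[[-0.025, -0.025, -0.003, 0, 0, 0], [-0.01, -0.04, 0, 0, 0, 0], [0.025, -0.025, 0.003, 0, 0, 0], [0, 0, 0, 0, 0, 0]])

```text
t: 14.85
ee_pos: [0.4808, 0.0732, 0.0254]
eef_rot: [[0.704, 0.705, 0.086], [0.7, -0.71, 0.085], [0.121, -0.0, -0.993]]
contact_force: [-5.3, -10.1, 4.5]
gripper_width: 0.392
grasp_force: 5.8
```

Run:
```python
from h import *
import glob
def mask(img):
    h=cv2.cvtColor(img,cv2.COLOR_RGB2HSV); return ((h[...,0]<8)|(h[...,0]>172))&(h[...,1]>110)
s=get("scene"); m=mask(s["img"])
def yawfit(uv,z):
    P=np.array([ray(s,u,v,z)[:2] for u,v in uv]); a,b=np.polyfit(P[:,1],P[:,0],1); return "yaw %.3f x at y=.11: %.4f res %.4f"%(-a,a*.11+b,np.std(P[:,0]-a*P[:,1]-b))
back=[(u,np.nonzero(m[205:250,u])[0].min()+204.5) for u in range(232,254)]
front=[(u,np.nonzero(m[215:262,u])[0].max()+215.5) for u in range(255,268)]
print("back",yawfit(back,.066)); print("front",yawfit(front,.036))
img=cv2.cvtColor(cv2.imread("pics/scene0.png"),cv2.COLOR_BGR2GRAY)
print(arm.read_state()["contact_force"].round(1))
sub=s["img"][224:262:2,222:270:2].sum(2)//3
print(sub)
```

```text
back yaw 0.019 x at y=.11: 0.5357 res 0.0014
front yaw -0.029 x at y=.11: 0.4796 res 0.0028
[-6.  -9.1  3.6]
[[105 108 106 107 106 106 104 106 131 177 147  93  93  93  94  96 133 126
  108 107 105 105 106 105]
 [101 106 106 105 105 106 131 161 148  95  93  94  94  98 133 180 179 143
  127 143 118 106 102 105]
 [ 92 107 105 105 131 160 149  95  95  95  95  95  96 121 155 156 187 192
  188 172 180  87  69  97]
 [103 106 132 160 151 112  94  95  96  96  94  89  85  94 123 168 186 158
  131 128  94  72  65  91]
 [131 164 182 108  95  96  96  95  96  86 110 106  89  84  83 104 133 127
   94  91  80  73  65  89]
 [174 146 173  95  74  93  96  96  96  97  88  89  85  83  83  86  94  96
   95  84  72  69  60  92]
 [165 148 122  79  68  66  81  95  97  98  96  96  98  87  91  97  96  97
   88  74  63  61  61  83]
 [123 114 179 128  71  69  69  67  83  94  97  97  97  98  96  96  92  74
   64  64  61  62  61  62]
 [133 171 177 177 180 103  67  68  69  67  82  96  98  99  97  79  64  65
   65  63  62  61  60  62]
 [109 108 152 176 176 178 152  84  69  69  68  68  85  87  68  65  66  64
   65  6
[... 228 characters left out ...]
72 173 131 110 108 109 163 177 175 177 137  82  66  65  65  65  63
   49  46  45  46  48  46]
 [140 163 171 172 162 119 108 108 133 173 177 178 179 113  67  65  51  48
   50  48  47  46  47  45]
 [107 121 154 153 172 172 120 109 108 108 156 176 178 178 151  73  50  49
   49  50  48  47  47  46]
 [107 106 110 134 162 170 172 154 111 108 108 116 169 162  64  97 130  59
   50  49  49  47  46  46]
 [105 105 106 107 121 149 166 172 172 135 108 108 107 145 154 178 178 165
   69  50  50  48  47  47]
 [104 105 105 106 106 109 137 160 170 171 155 121 108 108 114 160 170 118
   89  49  46  49  47  48]
 [123  99 102 105 106 105 107 119 151 166 171 172 151 110 108 108 106 104
   91  72  51  49  55  74]]
```

Run:
```python
from h import *
s=get("scene"); g=np.mean([s["img"].astype(float)]+[get("scene")["img"].astype(float) for _ in range(7)],0).mean(2)
def cross(v,u0,u1,th):
    r=g[v,u0:u1]
    for i in range(len(r)-1):
        if (r[i]-th)*(r[i+1]-th)<0: return u0+i+(th-r[i])/(r[i+1]-r[i])
def fit(uv,z,n):
    P=np.array([ray(s,u,v,z)[:2] for u,v in uv]); a,b=np.polyfit(P[:,0],P[:,1],1)
    k=np.abs(P[:,1]-a*P[:,0]-b)<.0015; a,b=np.polyfit(P[k,0],P[k,1],1)
    print(n,"yaw %.3f  y@x=.48 %.4f y@.53 %.4f n=%d"%(a,a*.48+b,a*.53+b,k.sum()),P[:,0].min().round(3),P[:,0].max().round(3))
lid=[];st=[]
for v in range(236,243):
    c=232+2*(v-235); u=cross(v,c-5,c+5,82); 
    if u: lid.append((u,v))
for v in range(240,253):
    c=231.7+1.58*(v-240); u=cross(v,int(c)-3,int(c)+5,120)
    if u: st.append((u,v))
fit(lid,.066,"lid left edge"); fit(st,.050,"side stop edge")
# rear stop inner face (scene0, unobstructed) as top edge z=.05 vs now lid back edge z=.066
t=get("top"); 
m=cv2.cvtColor(t["img"],cv2.COLOR_RGB2HSV); m=((m[...,0]<8)|(m[...,0]>172))&(m[...,1]>110)
ys,xs=np.nonzero(m[170:245,225:310]); print("top red", len(ys), (xs.min()+225,xs.max()+225,ys.min()+170,ys.max()+170) if len(ys) else "")
if len(ys): print(ray(t,xs.min()+224.5,np.median(ys)+170,.066)[:2], ray(t,np.median(xs)+225,ys.min()+169.5,.066)[:2])
print(arm.read_state()["ee_pos"].round(4))
```

```text
lid left edge yaw 0.048  y@x=.48 0.1567 y@.53 0.1591 n=7 0.473 0.511
side stop edge yaw -0.023  y@x=.48 0.1583 y@.53 0.1572 n=13 0.455 0.523
top red 18 (np.int64(235), np.int64(238), np.int64(200), np.int64(207))
[0.47412821 0.15297807] [0.48823719 0.14960837]
[0.4808 0.0732 0.0254]
```

Run:
```python
from h import *
s=get("scene"); I=np.mean([s["img"].astype(float)]+[get("scene")["img"].astype(float) for _ in range(7)],0)
f=I[...,0]-I[...,1:].mean(2); R=I[...,0]
def down(F,u,v0,v1,frac=.5):
    c=F[v0:v1,u]; d=np.diff(c); i=np.abs(d).argmax(); a=c[max(i-2,0)]; b=c[min(i+3,len(c)-1)]; th=(a+b)/2
    for j in range(max(i-2,0),min(i+3,len(c)-1)):
        if (c[j]-th)*(c[j+1]-th)<=0: return v0+j+(th-c[j])/(c[j+1]-c[j])
def fit(uv,z,n,ax):
    P=np.array([ray(s,u,v,z)[:2] for u,v in uv if v]); i,j=(1,0) if ax=="x" else (0,1)
    k=np.ones(len(P),bool)
    for _ in range(3):
        a,b=np.polyfit(P[k,i],P[k,j],1); r=np.abs(P[:,j]-a*P[:,i]-b); k=r<max(2*np.median(r),.0005)
    print(n,"yaw %.3f"%(-a if ax=="x" else a),"at mid",(P[k,i].mean().round(4),(a*P[k,i].mean()+b).round(4)),"span %.3f-%.3f"%(P[k,i].min(),P[k,i].max()),"n",k.sum(),"std %.4f"%r[k].std())
fit([(u,down(f,u,int(230.5-(u-231)*.53)-5,int(230.5-(u-231)*.53)+5)) for u in range(232,253)],.066,"back lid","x")
fit([(u,down(f,u,int(249.5-(u-253)*.58)-4,int(249.5-(u-253)*.58)+5)) for u in range(255,270)],.036,"front bottom","x")
fit([(u,down(R,u,int(234+(u-230)*.5)-3,int(234+(u-230)*.5)+4)) for u in range(231,249)],.066,"lid left","y")
fit([(u,down(f,u,int(240+(u-232)*.63)-4,int(240+(u-232)*.63)+5)) for u in range(232,249)],.05,"side stop","y")
# initial, rear stop's inner top edge, unobstructed
im=cv2.cvtColor(cv2.imread("pics/scene0.png"),cv2.COLOR_BGR2RGB).astype(float)
np.set_printoptions(linewidth=250)
print(I[212:236:1,240:266:3,0].astype(int))
```

```text
back lid yaw 0.037 at mid (np.float64(0.1153), np.float64(0.5374)) span 0.087-0.144 n 17 std 0.0001
front bottom yaw 0.048 at mid (np.float64(0.1134), np.float64(0.4738)) span 0.093-0.133 n 14 std 0.0002
lid left yaw 0.048 at mid (np.float64(0.4967), np.float64(0.1572)) span 0.472-0.522 n 16 std 0.0001
side stop yaw -0.023 at mid (np.float64(0.494), np.float64(0.157)) span 0.466-0.522 n 17 std 0.0001
[[113 114 113 163 157 113  48  49  49]
 [114 113 113 135 113 112  49  49  49]
 [114 113 113 113 113 109  65  55  50]
 [113 113 113 113 111 115  98  81  74]
 [114 114 114 112 111 142 112 109 110]
 [113 114 113 109 134 164 112 110 110]
 [114 114 111 115 162 143 111 110 110]
 [114 113 112 142 155 135 109 101 109]
 [114 109 142 166 141 135 108  65 109]
 [115 127 183 150 141 137 105  61 109]
 [112 170 167 143 143 138 107  72 109]
 [143 178 143 143 143 139 112  95 109]
 [183 151 144 145 143 151 112 110 109]
 [168 144 145 145 156 164 112 132 109]
 [145 145 145 153 187 163 130 140 110]
 [145 145 145 172 169 191 175 167 114]
 [146 146 145 164 158 194 190 180 112]
 [147 144 136 148 180 193 165 156 104]
 [147 132 125 145 181 183 134 140 105]
 [144 137 128 127 163 151 139 146 105]
 [128 145 129 124 140 153 147 137 106]
 [121 136 126 124 124 152 147 105 106]
 [148 129 124 123 130 148 148 106 104]
 [148 149 129 123 146 149 147 105  91]]
```

The line fits show the box yaw at about +0.045 against the stops at -0.023, so it is jammed about 4° askew. I release the x push, square its left side against the side stop with a pure +y push, then push +x.

move_arm(rows=[[-0.06, -0.06, -0.008, 0, 0, 0], [-0.06, -0.06, -0.008, 0, 0, 0], [0, 0, 0, 0, 0, 0], [0.03, -0.03, 0.004, 0, 0, 0], [0.03, -0.03, 0.004, 0, 0, 0], [0, 0, 0, 0, 0, 0]])

```text
t: 16.35
ee_pos: [0.4759, 0.0755, 0.0254]
eef_rot: [[0.705, 0.704, 0.086], [0.699, -0.71, 0.085], [0.121, 0.0, -0.993]]
contact_force: [-4.3, -11.6, 1.1]
gripper_width: 0.392
grasp_force: 5.5
```

```bash
cat > fit.py <<'E'
from h import *
s=get("scene"); I=np.mean([s["img"].astype(float)]+[get("scene")["img"].astype(float) for _ in range(3)],0)
f=I[...,0]-I[...,1:].mean(2); R=I[...,0]
def down(F,u,v0,v1):
    c=F[v0:v1,u]; i=np.abs(np.diff(c)).argmax(); a=max(i-2,0); b=min(i+3,len(c)-1); th=(c[a]+c[b])/2
    for j in range(a,b):
        if (c[j]-th)*(c[j+1]-th)<=0: return v0+j+(th-c[j])/(c[j+1]-c[j])
def fit(uv,z,n,ax):
    P=np.array([ray(s,u,v,z)[:2] for u,v in uv if v]); i,j=(1,0) if ax=="x" else (0,1); k=np.ones(len(P),bool)
    for _ in range(3):
        a,b=np.polyfit(P[k,i],P[k,j],1); r=np.abs(P[:,j]-a*P[:,i]-b); k=r<max(2*np.median(r),.0005)
    print(n,"yaw %.3f"%(-a if ax=="x" else a),"mid",P[k,i].mean().round(4),(a*P[k,i].mean()+b).round(4),"n",k.sum())
fit([(u,down(f,u,int(230.5-(u-231)*.53)-5,int(230.5-(u-231)*.53)+5)) for u in range(232,253)],.066,"back lid","x")
fit([(u,down(f,u,int(249.5-(u-253)*.58)-5,int(249.5-(u-253)*.58)+5)) for u in range(256,269)],.036,"front bottom","x")
fit([(u,down(R,u,int(234+(u-230)*.5)-3,int(234+(u-230)*.5)+4)) for u in range(231,249)],.066,"lid left","y")
fit([(u,down(f,u,int(240+(u-232)*.63)-4,int(240+(u-232)*.63)+5)) for u in range(232,249)],.05,"side stop","y")
st=arm.read_state(); print(st["t"],st["contact_force"].round(1),st["ee_pos"].round(4))
E
python3 fit.py
```

```text
back lid yaw -0.008 mid 0.118 0.5352 n 16
front bottom yaw 0.000 mid 0.1127 0.4714 n 9
lid left yaw -0.016 mid 0.496 0.1592 n 15
side stop yaw -0.024 mid 0.4928 0.1572 n 16
16.55 [ -4.9 -10.9   1.7] [0.4759 0.0756 0.0254]
```

The left side is now squared to the side stop. Keeping that y pressure, I push +x.

move_arm(rows=[[0.025, 0.025, 0.003, 0, 0, 0], [0.025, 0.025, 0.003, 0, 0, 0], [0.025, 0.025, 0.003, 0, 0, 0], [0.025, 0.025, 0.003, 0, 0, 0], [0.025, 0.025, 0.003, 0, 0, 0], [0, 0, 0, 0, 0, 0]])

```text
t: 17.15
ee_pos: [0.4782, 0.075, 0.0248]
eef_rot: [[0.705, 0.705, 0.081], [0.7, -0.709, 0.084], [0.116, -0.002, -0.993]]
contact_force: [-13.6, -12.8, 9.0]
gripper_width: 0.393
grasp_force: 9.2
```

```bash
python3 fit.py
```

```text
back lid yaw 0.013 mid 0.1156 0.5355 n 21
front bottom yaw -0.020 mid 0.1132 0.4721 n 11
lid left yaw -0.000 mid 0.4965 0.1588 n 15
side stop yaw -0.026 mid 0.4944 0.1571 n 15
17.35 [-12.6 -11.4   8.7] [0.4782 0.075  0.0248]
```

Run:
```python
from h import *
s=get("scene"); g=cv2.cvtColor(cv2.imread("pics/scene0.png"),cv2.COLOR_BGR2GRAY).astype(float)
np.set_printoptions(linewidth=250)
print(g[216:246,234:260:4].astype(int).T)
P=[]
for u in range(234,256):
    c=round(234-(u-236)*.48); w=g[c-4:c+5,u]; d=np.diff(w); i=d.argmin(); a=w[max(i-1,0)];b=w[min(i+2,8)]; th=(a+b)/2
    for j in range(max(i-1,0),min(i+2,8)):
        if (w[j]-th)*(w[j+1]-th)<=0: P.append(ray(s,u,c-4+j+(th-w[j])/(w[j+1]-w[j]),.05)[:2]); break
P=np.array(P); k=np.ones(len(P),bool)
for _ in range(3):
    a,b=np.polyfit(P[k,1],P[k,0],1); r=np.abs(P[:,0]-a*P[:,1]-b); k=r<max(2*np.median(r),.0005)
print("rear stop inner: yaw",-a,"x at .115",a*.115+b,k.sum(),P[:,1].min(),P[:,1].max())
```

```text
[[ 97 105 125 118  97  97  97  97  94  96 118 148 162 161 159 156 137  92  93  92  91  95 104  76  57  81 137 157 157 156]
 [ 97 111 143 134  97  98  97  97 118 143 148 160 159 157 136  92  92  92  91  90  91  77  54  47  45  47  46  61 113 158]
 [ 97  97  97  97  94  96 125 163 162 159 158 156 138  93  91  92  92  92  87  77  54  45  46  45  46  45  46  46  47  47]
 [ 97  97  95  96 125 163 161 158 157 157 142  93  90  91  91  92  86  75  52  45  46  46  44  45  46  45  46  46  45  45]
 [ 95  96 117 148 164 162 157 158 147  93  90  90  91  94  98  88  54  44  45  45  44  45  44  44  45  44  45  45  45  47]
 [118 148 163 163 158 159 151  98  91  90  89  94 103  87  55  44  44  45  43  45  45  45  44  44  45  46  46  45  46  46]
 [158 128  57 103 149 107  88  77  61  66  84  60  61  60  60  59  59  59  58  58  58  57  43  44  45  44  44  44  46  45]]
rear stop inner: yaw -0.0188479200671956 x at .115 0.5443192408285105 22 0.07166839585221185 0.1336241568123645
```

move_arm(rows=[[-0.03, 0.03, -0.03, 0, 0, 0], [-0.02, 0.02, -0.03, 0, 0, 0], [0.02, 0.02, 0.002, 0, 0, 0], [0, 0, 0, 0, 0, 0]])

```text
t: 17.8
ee_pos: [0.4812, 0.0743, 0.0268]
eef_rot: [[0.703, 0.706, 0.085], [0.7, -0.709, 0.086], [0.121, -0.001, -0.993]]
contact_force: [-5.1, -7.2, -1.0]
gripper_width: 0.391
grasp_force: 5.8
```

```bash
python3 fit.py
```

```text
back lid yaw 0.015 mid 0.1143 0.5388 n 20
front bottom yaw 0.038 mid 0.1108 0.4761 n 12
lid left yaw 0.020 mid 0.4973 0.1582 n 15
side stop yaw -0.020 mid 0.494 0.1571 n 17
18.0 [-6.1 -6.6 -1. ] [0.4812 0.0744 0.0268]
```

The rear stop's inner face is at x≈0.544 in this camera and the box back is at 0.539, skewed again: a corner push drags one side. I'll back out and push the front wall squarely with the fingers straddling the tongue (yaw about -0.02).

move_arm(rows=[[-0.4, 0, -0.05, 0, 0, 0], [-0.6, 0, -0.07, 0, 0, 0], [0.05, 0, -0.4, 0, 0, 0], [0.1, 0, -0.8, 0, 0, 0], [0.05, 0, -0.4, 0, 0, 0], [0, 0, 0, 0, -0.04, 0], [0, 0, 0, 0, 0, 0.04], [0, 0, 0, 0, 0, 0.04], [0, 0, 0, 0, 0, 0.04], [0, 0, 0, 0, 0, 0.04], [0, 0, 0, 0, 0, 0.04], [0, 0, 0, 0, 0, 0.04], [0, 0, 0, 0, 0, 0.017], [-0.4, -0.6, 0, 0, 0, 0], [-0.4, -0.7, 0, 0, 0, 0], [0, -0.7, 0, 0, 0, 0], [0, 0, 0, 0, 0, 0]], claw=-0.13)

```text
t: 19.7
ee_pos: [0.4398, 0.1188, 0.0766]
eef_rot: [[1.0, -0.019, 0.003], [-0.019, -1.0, 0.003], [0.003, -0.003, -1.0]]
contact_force: [-0.2, 0.0, 0.2]
gripper_width: 0.432
grasp_force: 0.0
```

```bash
python3 fit.py
```

```text
back lid yaw -0.016 mid 0.1194 0.5374 n 17
front bottom yaw 0.013 mid 0.112 0.4741 n 9
lid left yaw 0.024 mid 0.4973 0.1581 n 15
side stop yaw -0.028 mid 0.4939 0.1572 n 17
19.9 [-0.5 -0.3 -0.1] [0.4395 0.1145 0.0759]
```

move_arm(rows=[[0, 0, 0, 0, 0.04, 0], [-0.06, 0, 0.5, 0, 0, 0], [-0.06, 0, 0.5, 0, 0, 0], [-0.06, 0, 0.4, 0, 0, 0], [-0.02, 0, 0.2, 0, 0, 0], [0.2, 0, 0.025, 0, 0, 0], [0.2, 0, 0.025, 0, 0, 0], [0.2, 0, 0.025, 0, 0, 0], [0.1, 0, 0.012, 0, 0, 0], [0.1, 0, 0.012, 0, 0, 0], [0, 0, 0, 0, 0, 0]])

```text
t: 21.0
ee_pos: [0.4638, 0.1145, 0.0277]
eef_rot: [[0.992, -0.024, 0.126], [-0.024, -1.0, -0.003], [0.126, -0.0, -0.992]]
contact_force: [-0.2, 0.6, 1.1]
gripper_width: 0.435
grasp_force: 0.0
```

move_arm(rows=[[0.05, 0, 0.006, 0, 0, 0], [0.05, 0, 0.006, 0, 0, 0], [0, 0, 0, 0, 0, 0]])

```text
t: 21.3
ee_pos: [0.4663, 0.1144, 0.0275]
eef_rot: [[0.992, -0.023, 0.125], [-0.023, -1.0, -0.003], [0.125, 0.0, -0.992]]
contact_force: [-2.1, 1.1, 0.4]
gripper_width: 0.437
grasp_force: 0.8
```

move_arm(rows=[[0.05, 0, 0.006, 0, 0, 0], [0.05, 0, 0.006, 0, 0, 0], [0, 0, 0, 0, 0, 0]])

```text
t: 21.6
ee_pos: [0.4694, 0.1141, 0.0275]
eef_rot: [[0.992, -0.024, 0.125], [-0.024, -1.0, -0.003], [0.125, 0.0, -0.992]]
contact_force: [-1.4, 0.0, 1.3]
gripper_width: 0.436
grasp_force: 1.0
```

move_arm(rows=[[0.05, 0, 0.006, 0, 0, 0], [0, 0, 0, 0, 0, 0]])

```text
t: 21.8
ee_pos: [0.4695, 0.114, 0.0272]
eef_rot: [[0.992, -0.023, 0.123], [-0.023, -1.0, -0.004], [0.123, 0.001, -0.992]]
contact_force: [-7.4, 0.8, 4.9]
gripper_width: 0.437
grasp_force: 3.5
```

```bash
python3 fit.py
```

```text
back lid yaw 0.103 mid 0.1185 0.5286 n 14
front bottom yaw -0.071 mid 0.1024 0.4795 n 10
lid left yaw 0.103 mid 0.4972 0.1542 n 17
side stop yaw -0.041 mid 0.4915 0.1575 n 14
22.0 [-7.3  0.1  4.9] [0.4696 0.1141 0.0273]
```

The box stalled firmly on the rear stop (TCP x 0.4695). Now I return to the corner straddle, touching the right side first with +y, then adding x.

move_arm(rows=[[-0.3, 0, -0.04, 0, 0, 0], [-0.6, 0, -0.07, 0, 0, 0], [0.05, 0, -0.4, 0, 0, 0], [0.1, 0, -0.8, 0, 0, 0], [0.05, 0, -0.4, 0, 0, 0], [0, 0, 0, 0, -0.04, 0], [0.2, 0.7, 0, 0, 0, -0.04], [0.2, 0.7, 0, 0, 0, -0.04], [0, 0.7, 0, 0, 0, -0.04], [0, 0, 0, 0, 0, -0.04], [0, 0, 0, 0, 0, -0.04], [0, 0, 0, 0, 0, -0.04], [0, 0, 0, 0, 0, -0.017], [0, 0, 0, 0, 0.04, 0], [0, 0, 0, 0, 0, 0]], claw=-0.22)

```text
t: 23.5
ee_pos: [0.4599, 0.0499, 0.0751]
eef_rot: [[0.706, 0.703, 0.089], [0.697, -0.711, 0.088], [0.125, 0.0, -0.992]]
contact_force: [-0.5, 0.4, -0.0]
gripper_width: 0.391
grasp_force: 0.0
```

```bash
python3 fit.py
```

```text
back lid yaw -0.027 mid 0.1095 0.5433 n 18
front bottom yaw -0.043 mid 0.1067 0.4797 n 13
lid left yaw 0.006 mid 0.5017 0.157 n 13
side stop yaw -0.025 mid 0.494 0.157 n 17
23.7 [ 0.7 -0.4  0.4] [0.4628 0.0534 0.0763]
```

Rear is flush (yaw -0.027, x 0.5433), with about 1 mm left at the side.

move_arm(rows=[[-0.06, 0, 0.5, 0, 0, 0], [-0.06, 0, 0.5, 0, 0, 0], [-0.06, 0, 0.4, 0, 0, 0], [-0.03, 0, 0.24, 0, 0, 0], [0.2, 0.03, 0.025, 0, 0, 0], [0.2, 0.03, 0.025, 0, 0, 0], [0.2, 0.03, 0.025, 0, 0, 0], [0.2, 0.03, 0.025, 0, 0, 0], [0, 0, 0, 0, 0, 0]])

```text
t: 24.6
ee_pos: [0.4831, 0.0684, 0.0268]
eef_rot: [[0.702, 0.706, 0.09], [0.701, -0.708, 0.089], [0.127, 0.001, -0.992]]
contact_force: [0.4, -0.5, 0.6]
gripper_width: 0.388
grasp_force: 0.0
```

move_arm(rows=[[0.025, -0.025, 0.003, 0, 0, 0], [0.025, -0.025, 0.003, 0, 0, 0], [0.025, -0.025, 0.003, 0, 0, 0], [0.025, -0.025, 0.003, 0, 0, 0], [0, 0, 0, 0, 0, 0]])

```text
t: 25.1
ee_pos: [0.4816, 0.0719, 0.0263]
eef_rot: [[0.703, 0.706, 0.089], [0.7, -0.708, 0.088], [0.125, 0.0, -0.992]]
contact_force: [-0.4, -0.5, 0.4]
gripper_width: 0.392
grasp_force: 0.0
```

move_arm(rows=[[0.025, -0.025, 0.003, 0, 0, 0], [0, 0, 0, 0, 0, 0]])

```text
t: 25.3
ee_pos: [0.4817, 0.0727, 0.0263]
eef_rot: [[0.703, 0.706, 0.089], [0.7, -0.708, 0.088], [0.125, 0.0, -0.992]]
contact_force: [-0.0, -0.3, 0.4]
gripper_width: 0.392
grasp_force: 0.3
```

move_arm(rows=[[0.025, -0.025, 0.003, 0, 0, 0], [0, 0, 0, 0, 0, 0]])

```text
t: 25.5
ee_pos: [0.4816, 0.0736, 0.0263]
eef_rot: [[0.703, 0.706, 0.089], [0.7, -0.708, 0.088], [0.125, 0.0, -0.992]]
contact_force: [0.3, -2.4, 0.5]
gripper_width: 0.389
grasp_force: 1.0
```

```bash
python3 fit.py
```

```text
back lid yaw -0.029 mid 0.11 0.5433 n 19
front bottom yaw -0.029 mid 0.1081 0.4798 n 12
lid left yaw 0.008 mid 0.5009 0.1576 n 13
side stop yaw -0.030 mid 0.4954 0.1571 n 16
25.7 [-1.1 -3.1 -0.3] [0.4816 0.0736 0.0262]
```

move_arm(rows=[[0.025, -0.025, 0.003, 0, 0, 0], [0, 0, 0, 0, 0, 0]])

```text
t: 25.9
ee_pos: [0.4817, 0.075, 0.0263]
eef_rot: [[0.703, 0.706, 0.089], [0.7, -0.708, 0.088], [0.125, -0.0, -0.992]]
contact_force: [-0.9, -1.9, 0.5]
gripper_width: 0.39
grasp_force: 1.1
```

move_arm(rows=[[0.025, -0.025, 0.003, 0, 0, 0], [0, 0, 0, 0, 0, 0]])

```text
t: 26.1
ee_pos: [0.4817, 0.0753, 0.0262]
eef_rot: [[0.703, 0.705, 0.088], [0.7, -0.709, 0.088], [0.124, 0.0, -0.992]]
contact_force: [-0.8, -5.4, 0.1]
gripper_width: 0.391
grasp_force: 2.4
```

```bash
sed -i 's/lid left","y")/lid left","y"); fit([(u,down(R,u,int(235+(u-230)*.5)-4,int(235+(u-230)*.5)+2)) for u in range(230,246)],.066,"lid left2","y")/' fit.py; python3 fit.py
```

```text
back lid yaw -0.029 mid 0.1107 0.5433 n 20
front bottom yaw -0.032 mid 0.1081 0.4798 n 12
lid left yaw -0.008 mid 0.5007 0.1592 n 12
lid left2 yaw -0.008 mid 0.5027 0.1592 n 13
side stop yaw -0.028 mid 0.4943 0.1572 n 15
26.3 [ 0.5 -5.8  1. ] [0.4817 0.0753 0.0263]
```

Side contact is reached with the yaw matching. Now I add the x press.

move_arm(rows=[[0.025, 0.025, 0.003, 0, 0, 0], [0.025, 0.025, 0.003, 0, 0, 0], [0.025, 0.025, 0.003, 0, 0, 0], [0, 0, 0, 0, 0, 0]])

```text
t: 26.7
ee_pos: [0.4836, 0.0752, 0.0258]
eef_rot: [[0.703, 0.706, 0.086], [0.7, -0.709, 0.087], [0.123, -0.001, -0.992]]
contact_force: [-2.6, -4.1, 1.5]
gripper_width: 0.39
grasp_force: 2.4
```

move_arm(rows=[[0.025, 0.025, 0.003, 0, 0, 0], [0, 0, 0, 0, 0, 0]])

```text
t: 26.9
ee_pos: [0.4845, 0.0752, 0.0257]
eef_rot: [[0.703, 0.706, 0.086], [0.7, -0.709, 0.087], [0.122, -0.001, -0.992]]
contact_force: [-2.3, -5.5, 0.2]
gripper_width: 0.391
grasp_force: 2.4
```

move_arm(rows=[[0.02, 0.02, 0.002, 0, 0, 0], [0, 0, 0, 0, 0, 0]])

```text
t: 27.1
ee_pos: [0.4851, 0.0752, 0.0257]
eef_rot: [[0.703, 0.706, 0.086], [0.7, -0.708, 0.087], [0.122, -0.001, -0.993]]
contact_force: [-3.8, -5.1, 0.2]
gripper_width: 0.39
grasp_force: 2.8
```

```bash
python3 fit.py
```

```text
back lid yaw -0.029 mid 0.1105 0.5434 n 17
front bottom yaw -0.045 mid 0.1066 0.4798 n 11
lid left yaw 0.021 mid 0.4977 0.159 n 14
lid left2 yaw -0.008 mid 0.5027 0.1592 n 13
side stop yaw -0.027 mid 0.4942 0.1572 n 15
27.3 [-4.9 -4.3 -0.1] [0.4852 0.0752 0.0257]
```

move_arm(rows=[[0.02, 0.02, 0.002, 0, 0, 0], [0, 0, 0, 0, 0, 0]])

```text
t: 27.5
ee_pos: [0.4854, 0.0752, 0.0256]
eef_rot: [[0.703, 0.706, 0.085], [0.701, -0.708, 0.087], [0.121, -0.002, -0.993]]
contact_force: [-6.0, -4.6, 2.3]
gripper_width: 0.388
grasp_force: 3.7
```

move_arm(rows=[[0.02, 0.01, 0.002, 0, 0, 0], [0, 0, 0, 0, 0, 0]])

```text
t: 27.7
ee_pos: [0.4855, 0.0752, 0.0255]
eef_rot: [[0.703, 0.706, 0.084], [0.701, -0.708, 0.086], [0.12, -0.002, -0.993]]
contact_force: [-6.8, -5.9, 3.2]
gripper_width: 0.39
grasp_force: 4.6
```

```bash
python3 fit.py
```

```text
back lid yaw -0.028 mid 0.1105 0.5434 n 17
front bottom yaw -0.046 mid 0.1066 0.4798 n 11
lid left yaw 0.020 mid 0.4977 0.1589 n 14
lid left2 yaw -0.008 mid 0.5045 0.1592 n 12
side stop yaw -0.028 mid 0.4942 0.1572 n 15
27.9 [-6.7 -4.6  2.8] [0.4855 0.0752 0.0255]
```

```bash
python3 -c "
from rig import arm
print(arm.hand_in())"
```

```text
the job is handed in; nothing more can be done
None
```

I pressed the lid until it went solid at 42 N, then pushed the box into the corner and handed in at about 28 s, pressed against both stops with roughly 5–7 N each. My line fits put it flush to within about 1 mm. Only the camera showed the lid as shut, with no direct reading of the catch. The neighbouring items were not touched on purpose, and I did not check them at the end.

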